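# Put away the weighing things

## Task

Weighing is over: sort the handful on the bench into the places where it belongs. Stand the large brass weight in the larger bay of the wooden weight case and the small one in its smaller bay, both porcelain crucibles in the round metal dish, and the rubber stopper in the square bin, each flat on the floor of its place, upright as it stands now. Do not drop the crucibles, and leave the amber sample jar where it is.

Things in the scene. Friction and masses are not known exactly. Their poses are not given: they have to be found in the camera images.
- large_weight: The larger polished brass weight, standing upright: a cylinder 38 mm in diameter up to 46 mm, then a narrow neck and a knob 26 mm in diameter from 56 to 68 mm (total height 68 mm); about 400 g. Origin: centre of its underside; z up its axis.
- small_weight: The smaller polished brass weight, standing upright: a cylinder 24 mm in diameter up to 36 mm, then a narrow neck and a knob 18 mm in diameter from 46 to 54 mm (total height 54 mm); about 120 g. Origin: centre of its underside; z up its axis.
- crucible_0: White porcelain crucible: an open cup standing upright, tapering from 44 mm diameter at the rim to 34 mm at the foot, 40 mm tall, wall 3 mm, about 50 g. There are two alike. Origin: centre of its underside; z up its axis. It can be gripped from above across its outside just below the rim.
- crucible_1: White porcelain crucible: an open cup standing upright, tapering from 44 mm diameter at the rim to 34 mm at the foot, 40 mm tall, wall 3 mm, about 50 g. There are two alike. Origin: centre of its underside; z up its axis. It can be gripped from above across its outside just below the rim.
- stopper: Dark rubber stopper, solid, standing on its narrow end: 29 mm in diameter at the foot, 36 mm at the top, 34 mm tall, about 35 g. Origin: centre of its underside (narrow end); z up its axis.
- weight_case: Low open dark wooden case, fixed to the bench: 80 mm along x, 165 mm along y, floor 4 mm thick, walls 10 mm high and 6 mm thick. A 6 mm wide wall along x, centred at y = -12 mm, parts it into a larger bay (y from -9 to +76.5 mm, its middle at y = +34 mm) and a smaller bay (y from -76.5 to -15 mm, its middle at y = -46 mm); both are 68 mm wide in x. Origin: centre of its underside; z up; it is turned up to 0.35 rad either way, so the larger bay is on the robot's left.
- round_dish: Low round aluminium dish, fixed to the bench: 138 mm in diameter over the rim, about 124 mm across its inner floor, floor 4 mm thick, wall 12 mm high. Room for two crucibles side by side, 60 mm apart. Origin: centre of its underside; z up.
- square_bin: Low square white plastic bin, open on top, fixed to the bench: 95 mm by 95 mm, walls 12 mm high and 5 mm thick, floor 5 mm thick. Origin: centre of its underside; z up, x and y along its sides.
- sample_jar: Capped jar of amber glass, 48 mm in diameter and 58 mm tall, standing among the handful; not to be moved. Origin: centre of its underside; z up.

How it is judged:
By the outcome, as a careful person would: the job done as asked, in the order asked, and still so for the second after the job is handed in, with the robot touching nothing.
It also fails if it takes over 136 s, if anything falls off the work surface, if the arm or the gripper's body presses on something with over 40 N, if the wrist force passes 120 N, or if a joint passes its speed limit or range.

## Robot

A 6-joint arm with a two-finger parallel gripper is mounted at the origin on the work surface. World frame = base frame: x ahead of the robot, y to its left, z up, the work surface at z = 0. Lengths are in m, angles in rad, forces in N, time in s.
With the tool pointing down it reaches from about 0.4 to 0.825 m from the base axis. Payload 7 kg.
Tool frame: the origin (TCP) lies between the finger pads; the fingertips stand 25 mm ahead of it and the grasp point (between the pads) lies 6 mm ahead of it (arm.tip_extent is the z of the fingertips in the tool frame, in m); z points along the fingers, x is the direction in which the jaws open and shut, and the axes are right-handed (so a half turn about z gives the same grasp; the last joint's range is limited). The gripper opens to 88 mm and grips with 3 to 60 N. Pads are 19 mm wide; open, the fingers measure 130 mm over their backs; the gripper's body (78 mm by 193 mm) begins 47 mm behind the grasp point.
Start: joints at [1.473, 0.359, 0.012, 0, -1.224, -0.288], TCP at [0.254, 0.625, 0.252] pointing down, gripper open.
Joint ranges: [-3.07, 3.07], [-1.43, 2.12], [-1.02, 1.25], [-3.03, 1.67], [-3.05, -0], [-3.03, 3.03]. Speed limits (rad/s): [2.39, 2.39, 3.01, 3.14, 3.14, 3.14].

## Interface

Orientations are given as [roll, pitch, yaw] about the fixed x, y, z axes, in that order (R = Rz(yaw) Ry(pitch) Rx(roll)).
In Python, from station import monitor, grab_frame, job_done, arm gives the robot as it stands.
- The arm moves only by the shell command python3 -m jog 'ROWS' [FORCE]. ROWS is JSON, a list that holds one entry, the list of rows, each a list of 7 numbers: the shift along the world's x, y, z in m, then the turn, a rotation vector about the world's x, y, z in rad, then the opening, from 0 (shut) to 1 (fully open). In form: [[[dx, dy, dz, ax, ay, az, claw], ...]]. A call has 1 to 20 rows; each row shifts and turns the commanded pose from where the row before left it; what a row does not reach is not made up. A row lasts 1/8 s, in which the tool goes at most 62.5 mm and 10.7 degrees, less where a joint would pass 70% of its speed; a pose out of reach is approached as far as the arm can. A call is refused whole if a number of a shift passes 0.0625 or a number of a turn 0.188, either way. A call with a gripper value outside its range is refused whole. The fingers move at their own pace and stop on an object; FORCE is the grip in N (left out, the last holds). Time passes only in rows, so rows that do not move let the fingers close. It gives the time, the measured TCP pose, the force and the opening at its end, in the units of the state.
- monitor.get_state(): the state, without advancing time (a new reading comes with each control period).
- grab_frame(name): name is "scene" or "top"; returns a dict with "pixels" (480x640x3 uint8, red, green, blue), "K" (3x3 intrinsics, pixels), "view" (4x4, takes a point from world to camera coordinates). Camera axes: x right, y down, z forward; pixel columns grow to the right and rows downward; lengths in m; the calibration is good to about 2 mm. A picture is of the moment at which its call begins. There is no depth.
- job_done(): hands the job in, once; it reports no verdict.
The state is a dict: "t": time; "q": joint angles; "qd": joint speeds; "joint_efforts": joint torques, N m; "eef_pos": TCP position; "ee_rot": TCP orientation; "force": force on the tool from outside, world axes, zero at the start; "moment": the same for the moment, N m; "width": finger opening in m.
Only numpy, scipy, OpenCV 4.12 (cv2) and the standard library are available. Lean on these libraries where they do the work, as an engineer would, in place of code of your own. Each camera call takes 0.05 s, during which the arm holds its last target.

## Working session

There is one attempt and no reset: what is moved stays moved. The work goes in short steps, Python scripts to look and compute and a shell command to move; the robot and the scene stay as the last step left them, time stands still between calls to the robot, and variables do not carry over. Pictures are saved under pics/ and viewed, and the job is handed in when it is done.

```bash
mkdir -p pics; ls; python3 - <<'E'
from station import monitor, grab_frame, arm
import cv2,numpy as np
s=monitor.get_state(); print(s['t'],s['eef_pos'],s['ee_rot'],s['width'],s['force'],arm.tip_extent)
for n in("scene","top"):
    f=grab_frame(n); cv2.imwrite(f"pics/{n}0.png",f["pixels"][:,:,::-1]); print(n,f["K"],f["view"]); np.savez(f"pics/{n}0.npz",**f)
E
```

```text
pics
0.0 [0.25386487 0.62496811 0.2506542 ] [-3.14144973e+00 -1.61430177e-03 -1.95670185e+00] 0.08744252719205346 [0.93090903 0.07788519 0.56764282] 0.025
scene [[554.85691227   0.         324.4830211 ]
 [  0.         554.85691227 235.45513304]
 [  0.           0.           1.        ]] [[ 0.80810434  0.58889764  0.01292061 -0.41233897]
 [ 0.38735722 -0.51476333 -0.76483534 -0.18603594]
 [-0.44375867  0.62307165 -0.64409623  1.354191  ]
 [ 0.          0.          0.          1.        ]]
top [[469.63098431   0.         324.60824338]
 [  0.         469.63098431 236.82553984]
 [  0.           0.           1.        ]] [[-0.0286437  -0.9990493   0.03286402 -0.00322231]
 [-0.99240668  0.02448813 -0.12053757  0.52699923]
 [ 0.1196182  -0.03606711 -0.99216463  0.94029949]
 [ 0.          0.          0.          1.        ]]
```

View pics/scene0.png

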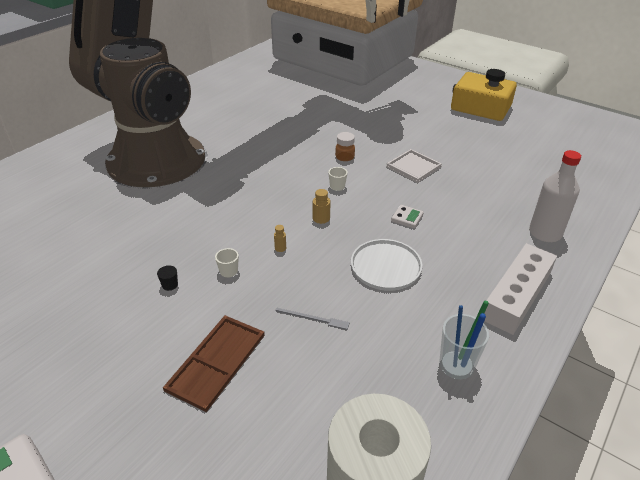

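View pics/top0.png

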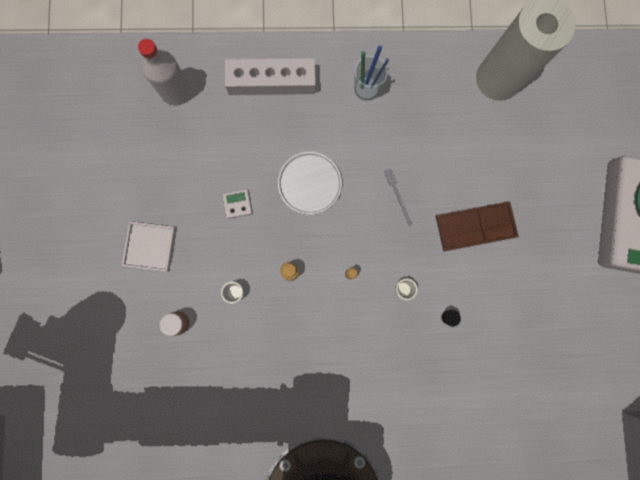

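```bash
cat > h.py <<'E'
import cv2,numpy as np
def ray(f,uv):
    K,V=f["K"],f["view"]; R,t=V[:3,:3],V[:3,3]
    d=R.T@np.linalg.inv(K)@np.array([uv[0],uv[1],1.]); return -R.T@t,d
def onz(f,uv,z):
    o,d=ray(f,uv); return o+d*(z-o[2])/d[2]
def proj(f,p):
    c=f["view"][:3,:3]@np.asarray(p)+f["view"][:3,3]; c=f["K"]@c; return c[:2]/c[2]
def tri(f1,u1,f2,u2):
    o1,d1=ray(f1,u1);o2,d2=ray(f2,u2); d1/=np.linalg.norm(d1);d2/=np.linalg.norm(d2)
    A=np.stack([d1,-d2],1); s=np.linalg.lstsq(A,o2-o1,rcond=None)[0]
    a=o1+d1*s[0];b=o2+d2*s[1]; return (a+b)/2,np.linalg.norm(a-b)
def load(n): 
    z=np.load(f"pics/{n}.npz"); return {k:z[k] for k in z}
E
python3 - <<'E'
from h import *
f=load("top0"); g=load("scene0")
a=f["pixels"][150:350,110:530][:,:,::-1]; 
cv2.imwrite("pics/topc.png",cv2.resize(a[:,:210],None,fx=3.8,fy=3,interpolation=2) if 0 else cv2.resize(a,(798,380),interpolation=cv2.INTER_CUBIC))
b=g["pixels"][120:420,150:450][:,:,::-1]
cv2.imwrite("pics/scc.png",cv2.resize(b,(600,600),interpolation=cv2.INTER_CUBIC))
E
```

```text
(no output)
```

View pics/topc.png

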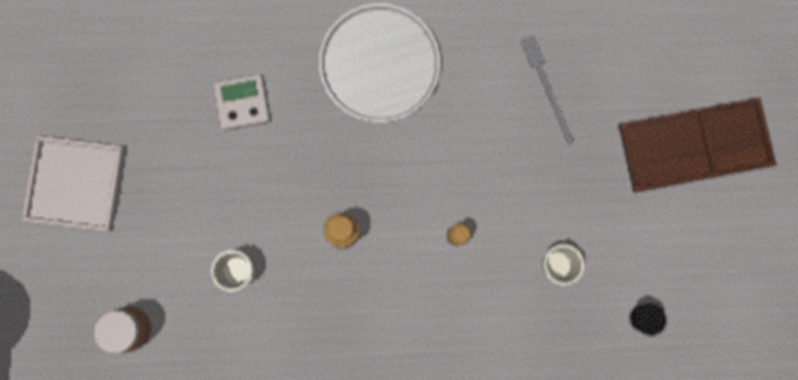

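View pics/scc.png

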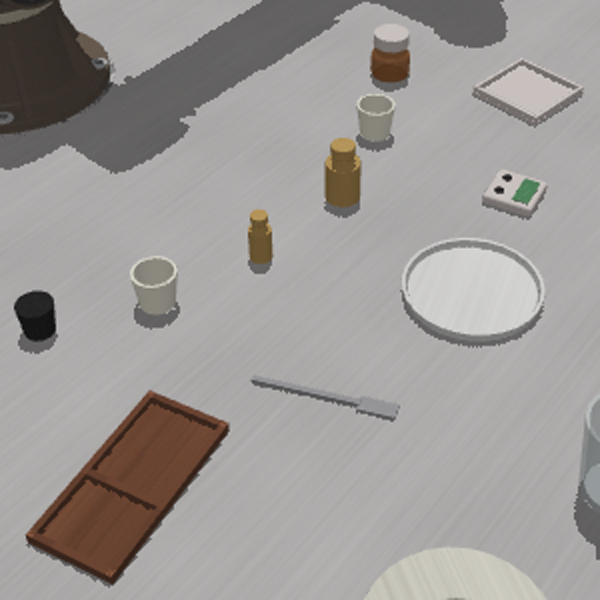

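```bash
python3 - <<'E'
from h import *
f=load("top0"); g=load("scene0")
def masks(im):
    hsv=cv2.cvtColor(im,cv2.COLOR_RGB2HSV); H,S,V=cv2.split(hsv)
    I=im.astype(int)
    return dict(brass=(H>10)&(H<28)&(S>110)&(V>80), dark=(V<45), white=((I[...,0]-I[...,2]>14)&(S<90)&(V>120)&(H>20)&(H<45)), wood=(H<12)&(S>100)&(V<150)&(V>30), pink=(V>165)&(S<60)&((H<12)|(H>165))&(S>6))
for n,fr in(("top",f),("scene",g)):
    for k,m in masks(np.ascontiguousarray(fr["pixels"])).items():
        N,L,st,c=cv2.connectedComponentsWithStats(m.astype(np.uint8))
        for i in range(1,N):
            if 40<st[i,4]<6000: print(n,k,st[i],c[i].round(1))
E
```

```text
top brass [281 263  18  17 233] [289.2 271. ]
top brass [346 268  11  10  88] [351.3 272.8]
top dark [442 310  18  16 214] [451.  317.3]
top dark [ 283  439   94   41 2543] [326.2 462.8]
top white [ 518    0   58   50 1727] [546.1  23.4]
top white [396 279  22  21 241] [405.8 288.1]
top white [230 283  13  18 143] [236.1 290.9]
top wood [140  44  17  14  70] [150.3  52.9]
top wood [ 437  203   81   47 2535] [476.5 225.9]
top pink [ 225   58   90   28 1793] [269.   71.6]
top pink [ 614  158   26  110 1657] [627.8 213.6]
top pink [223 190  28  28 301] [236.3 206.2]
top pink [ 126  222   47   49 1647] [149.2 246. ]
top pink [160 314  21  22 350] [169.8 324.3]
scene brass [ 451   72   66   49 2206] [482.5  96.4]
scene brass [336 144  19  17 254] [344.7 152.3]
scene brass [313 189  17  34 501] [321.  206.7]
scene brass [274 225  12  27 265] [279.6 238.5]
scene brass [222 347  14  15  45] [228.4 354.2]
scene dark [ 74   0   9  48 339] [77.8 22.9]
scene dark [ 109    0   54   52 1291] [129.   24.3]
scene dark [398   0   6  16  79] [400.6   7.3]
scene dark [293  33   9  10  73] [297.   37.6]
scene dark [320  37  34  23 449] [336.3  48. ]
scene dark [ 93  55  12  43 180] [97.6 76.8]
scene dark [132  65  29  57 338] [141.   93.5]
scene dark [486  69  19  16 200] [494.8  75.2]
scene dark [ 145   71   44   52 1695] [166.6  96.4]
scene dark [157 266  21  24 387] [167.8 277.2]
scene wood [562 154  19  12 122] [570.2 160.5]
scene wood [ 163  316  101   96 4530] [213.6 363. ]
scene pink [337 132  18   9 126] [345.3 135.8]
scene pink [387 153  54  26 652] [413.6 165.1]
scene pink [392 204  32  21 223] [405.3 214.1]
scene pink [ 487  243   70   74 1879] [521.1 279.9]
scene pink [   0  434   51   46 1351] [ 22.7 460.8]
```

```bash
python3 - <<'E'
from h import *
f=load("top0"); g=load("scene0")
I=f["pixels"].astype(int)
# crucible rims: local difference from grey bench in top
T={}
for n,c in dict(cr0=(232,292),cr1=(407,289)).items():
    x,y=c; w=I[y-18:y+19,x-18:x+19]; m=((w[...,0]-w[...,2])>10).astype(np.uint8)
    cs,_=cv2.findContours(m,cv2.RETR_EXTERNAL,cv2.CHAIN_APPROX_NONE); k=max(cs,key=len)
    (cx,cy),r=cv2.minEnclosingCircle(k); T[n]=(cx+x-18,cy+y-18); print(n,T[n],r,m.sum())
P=dict(cr0=((232.1,292.1),(338,171.5),.04),cr1=((406.8,288.9),(227.5,255.5),.04),
 lw=((289.5,270.8),None,.06),sw=((351.2,272.5),None,.05),st=((451,317),None,.03),
 lwtop=((289.4,270.4),(321.5,192.7),.068),swtop=((351.4,272.4),(279.7,227.7),.054),sttop=((451.2,318),(167.5,269.7),.034),
 dish=((310,183),(386.5,264),.014),bin=((149,246),(413.8,165.3),.01),jar=((168.5,324.5),(345.5,136.5),.058))
for n,(a,b,z) in P.items():
    a=T.get(n,a)
    p=onz(f,a,z); print(n,p.round(4), '' if b is None else (onz(g,b,z).round(4),tri(f,a,g,b)[0].round(4),tri(f,a,g,b)[1].round(4)))
# case
hsv=cv2.cvtColor(f["pixels"],cv2.COLOR_RGB2HSV)
m=((hsv[...,0]<12)&(hsv[...,1]>100)&(hsv[...,2]<150)).astype(np.uint8)
m[:, :420]=0;m[:, 540:]=0;m[:190]=0;m[260:]=0
ys,xs=np.nonzero(m); r=cv2.minAreaRect(np.stack([xs,ys],1).astype(np.float32)); b=cv2.boxPoints(r)
w=np.array([onz(f,u,.01) for u in b]); c=w.mean(0); print("case",c, w.round(4), [np.linalg.norm(w[i]-w[i-1]).round(4) for i in range(4)])
i=max(range(4),key=lambda i:np.linalg.norm(w[i]-w[i-1])); d=w[i]-w[i-1]; d*=np.sign(d[1]); d/=np.linalg.norm(d); print("yaxis",d,"yaw",np.arctan2(-d[0],d[1]))
print("large",c+d*.034,"small",c-d*.046)
# scene check: case corners
print(proj(g,c+d*.034),proj(g,c-d*.046),[proj(g,x).round(1) for x in w])
# bin
b=np.array([[38,137],[124,145],[110,230],[24,219]])/1.9+[110,150]; w=np.array([onz(f,u,.012) for u in b]);print("bin",w.mean(0),w,[np.linalg.norm(w[i]-w[i-1]).round(4) for i in range(4)])
E
```

```text
cr0 (231.328125, 291.890625) 11.11572551727295 311
cr1 (406.48706817626953, 288.92241287231445) 11.031489372253418 365
cr0 [0.4189 0.1738 0.04  ] (array([0.4197, 0.1752, 0.04  ]), array([0.4194, 0.1743, 0.0403]), np.float64(0.0014))
cr1 [ 0.4148 -0.1808  0.04  ] (array([ 0.4172, -0.1793,  0.04  ]), array([ 0.4158, -0.1799,  0.0397]), np.float64(0.0027))
lw [0.4571 0.0555 0.06  ] 
sw [ 0.4508 -0.0682  0.05  ] 
st [ 0.3551 -0.2718  0.03  ] 
lwtop [0.4575 0.0554 0.068 ] (array([0.4613, 0.0553, 0.068 ]), array([0.4587, 0.0563, 0.0662]), np.float64(0.0029))
swtop [ 0.4508 -0.0682  0.054 ] (array([ 0.4539, -0.071 ,  0.054 ]), array([ 0.4511, -0.0683,  0.0509]), np.float64(0.0006))
sttop [ 0.3533 -0.2709  0.034 ] (array([ 0.3518, -0.2682,  0.034 ]), array([ 0.3537, -0.2698,  0.0364]), np.float64(0.0008))
dish [0.6454 0.01   0.014 ] (array([0.6535, 0.0039, 0.014 ]), array([0.6485, 0.0107, 0.0059]), np.float64(0.0028))
bin [0.5191 0.349  0.01  ] (array([0.5239, 0.3446, 0.01  ]), array([0.5202, 0.351 , 0.0051]), np.float64(0.0013))
jar [0.3591 0.2929 0.058 ] (array([0.3623, 0.2877, 0.058 ]), a
[... 153 characters left out ...]
.5205 -0.4317  0.01  ]
 [ 0.4949 -0.2687  0.01  ]] [np.float64(0.0756), np.float64(0.1665), np.float64(0.0764), np.float64(0.165)]
yaxis [-0.15894025  0.9872882  -0.        ] yaw 0.15961716303141726
large [ 0.54003367 -0.31223363  0.01      ] small [ 0.55274889 -0.39121669  0.01      ]
[227.50052098 342.48828243] [197.89009118 378.77919211] [array([262.5, 330.9]), array([202.8, 408.4]), array([163.6, 386.1]), array([226. , 314.2])]
bin [0.51879812 0.34832334 0.012     ] [[0.5701918  0.38838033 0.012     ]
 [0.55904606 0.2945601  0.012     ]
 [0.46574057 0.30879934 0.012     ]
 [0.48021404 0.40155359 0.012     ]] [np.float64(0.0909), np.float64(0.0945), np.float64(0.0944), np.float64(0.0939)]
```

```bash
python3 -m jog '[[[0.017,-0.0475,-0.008,0,0,-0.085,1],[0.017,-0.0475,-0.008,0,0,-0.085,1],[0.017,-0.0475,-0.008,0,0,-0.085,1],[0.017,-0.0475,-0.008,0,0,-0.085,1],[0.017,-0.0475,-0.008,0,0,-0.085,1],[0.017,-0.0475,-0.008,0,0,-0.085,1],[0.017,-0.0475,-0.008,0,0,-0.085,1],[0.017,-0.0475,-0.008,0,0,-0.085,1],[0.017,-0.0475,-0.008,0,0,-0.085,1],[0.017,-0.0475,-0.008,0,0,-0.085,1],[0.017,-0.0475,-0.008,0,0,-0.085,1],[0.017,-0.0475,-0.008,0,0,-0.085,1],[0,0,0,0,0,0,1],[0,0,0,0,0,0,1]]]' 30; cat > snap.py <<'E'
import sys;from station import monitor,grab_frame
from h import *
nm=sys.argv[1]; s=monitor.get_state(); print(s['t'],s['eef_pos'].round(4),s['ee_rot'].round(3),s['width'],s['force'].round(2))
ims=[]
for n in("top","scene"):
    f=grab_frame(n); np.savez(f"pics/{n}{nm}.npz",**f); ims.append(f["pixels"][:,:,::-1])
    if len(sys.argv)>2:
        p=np.array([float(x) for x in sys.argv[2:5]]); u=proj(f,p); print(n,u.round(1))
        x,y=np.clip(u.astype(int),[100,100],[539,379]); ims[-1]=cv2.resize(ims[-1][y-100:y+100,x-100:x+100],(400,400),interpolation=2); print("crop origin",x-100,y-100,"scale 2")
    else: ims[-1]=cv2.resize(ims[-1],(400,300))
cv2.imwrite(f"pics/{nm}.png",np.hstack(ims))
E
python3 snap.py a 0.458 0.056 0.06
```

```text
t: 1.85
eef_pos: [0.4579, 0.0552, 0.1554]
ee_rot: [-3.142, -0.0, -2.977]
force: [0.0, -0.1, 0.8]
width: 0.0879
1.85 [0.4579 0.0552 0.1554] [-3.142 -0.    -2.977] 0.08785280714774592 [ 0.01 -0.13  0.85]
top [289.2 270.3]
crop origin 189 170 scale 2
scene [320.4 195.1]
crop origin 220 95 scale 2
```

View pics/a.png

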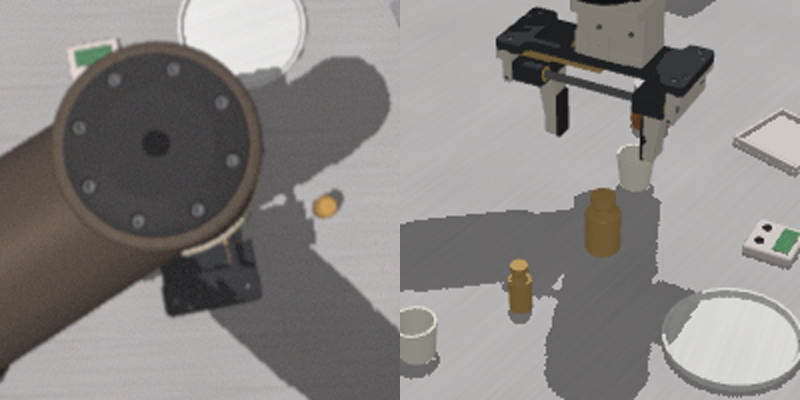

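```bash
python3 -m jog '[[[0,0.0005,-0.015,0,0,0,1],[0,0,-0.02,0,0,0,1],[0,0,-0.02,0,0,0,1],[0,0,-0.02,0,0,0,1],[0,0,-0.02,0,0,0,1],[0,0,-0.02,0,0,0,1],[0,0,0,0,0,0,1],[0,0,0,0,0,0,1]]]' 30; python3 snap.py b 0.458 0.056 0.04
```

```text
t: 2.95
eef_pos: [0.4584, 0.0568, 0.0412]
ee_rot: [3.141, 0.001, -2.975]
force: [-0.5, -0.4, -0.3]
width: 0.0875
2.95 [0.4584 0.0568 0.0412] [ 3.141e+00  1.000e-03 -2.975e+00] 0.08752390034422843 [-0.53 -0.42 -0.33]
top [289.6 270.8]
crop origin 189 170 scale 2
scene [320.3 202.9]
crop origin 220 102 scale 2
```

View pics/b.png

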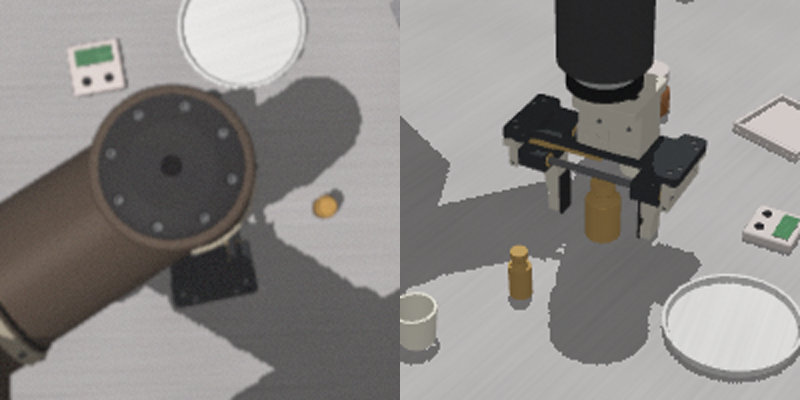

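The weight stands between the fingers (scene ~(322,210)). I'll close and lift.

```bash
python3 -m jog '[[[0,0,0,0,0,0,0.6],[0,0,0,0,0,0,0.4],[0,0,0,0,0,0,0.2],[0,0,0,0,0,0,0.2],[0,0,0,0,0,0,0.2],[0,0,0,0,0,0,0.2],[0,0,0,0,0,0,0.2],[0,0,0,0,0,0,0.2]]]' 30; 
```

```text
t: 4.05
eef_pos: [0.458, 0.0559, 0.0405]
ee_rot: [-3.142, -0.0, -2.977]
force: [1.0, 0.5, -1.4]
width: 0.037
```

```bash
python3 -m jog '[[[0,0,0.01,0,0,0,0.2],[0,0,0.015,0,0,0,0.2],[0,0,0.02,0,0,0,0.2],[0,0,0.025,0,0,0,0.2],[0,0,0.03,0,0,0,0.2],[0,0,0,0,0,0,0.2]]]' 30;  python3 -m jog '[[[0.004,-0.017,0,0,0,0,0.2],[0.008,-0.036,0,0,0,0,0.2],[0.008,-0.036,0,0,0,0,0.2],[0.008,-0.036,0,0,0,0,0.2],[0.008,-0.036,0,0,0,0,0.2],[0.008,-0.036,0,0,0,0,0.2],[0.008,-0.036,0,0,0,0,0.2],[0.008,-0.036,0,0,0,0,0.2],[0.008,-0.036,0,0,0,0,0.2],[0.008,-0.036,0,0,0,0,0.2],[0.006,-0.027,0,0,0,0,0.2],[0,0,0,0,0,0,0.2],[0,0,0,0,0,0,0.2]]]'; python3 snap.py c 0.54 -0.312 0.01
```

```text
t: 4.8
eef_pos: [0.459, 0.0564, 0.1428]
ee_rot: [3.14, 0.004, -2.976]
force: [0.3, -0.5, -4.8]
width: 0.0371
t: 6.42
eef_pos: [0.539, -0.3116, 0.1391]
ee_rot: [3.14, -0.002, -2.977]
force: [-0.0, 0.7, -4.8]
width: 0.0375
6.425 [ 0.539  -0.3116  0.1391] [ 3.140e+00 -2.000e-03 -2.977e+00] 0.03753744293921947 [-0.03  0.68 -4.79]
top [461.5 228.5]
crop origin 361 128 scale 2
scene [227.6 342.4]
crop origin 127 242 scale 2
```

View pics/c.png

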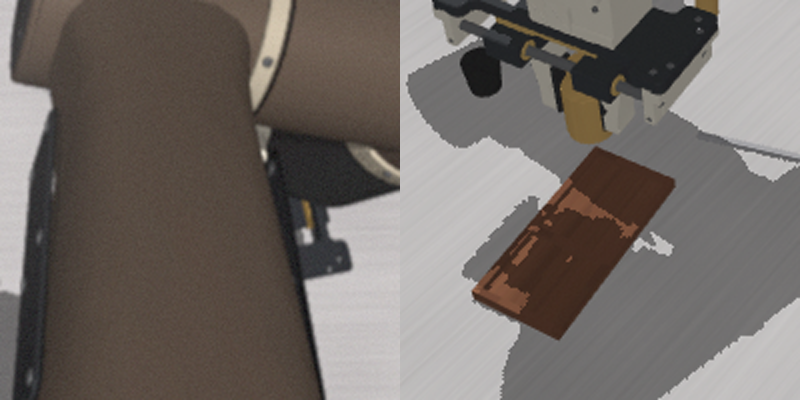

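```bash
python3 -m jog '[[[0.001,0,-0.015,0,0,0,0.2],[0,0,-0.02,0,0,0,0.2],[0,0,-0.02,0,0,0,0.2],[0,0,-0.018,0,0,0,0.2],[0,0,-0.01,0,0,0,0.2],[0,0,-0.004,0,0,0,0.2],[0,0,0,0,0,0,0.2],[0,0,0,0,0,0,0.2]]]'; python3 snap.py d 0.54 -0.312 0.01
```

```text
t: 7.52
eef_pos: [0.5415, -0.3123, 0.0542]
ee_rot: [-3.141, 0.001, -2.976]
force: [-0.3, -0.1, -4.2]
width: 0.0373
7.525 [ 0.5415 -0.3123  0.0542] [-3.141e+00  1.000e-03 -2.976e+00] 0.03726561165762067 [-0.25 -0.13 -4.2 ]
top [461.5 228.5]
crop origin 361 128 scale 2
scene [227.6 342.4]
crop origin 127 242 scale 2
```

View pics/d.png

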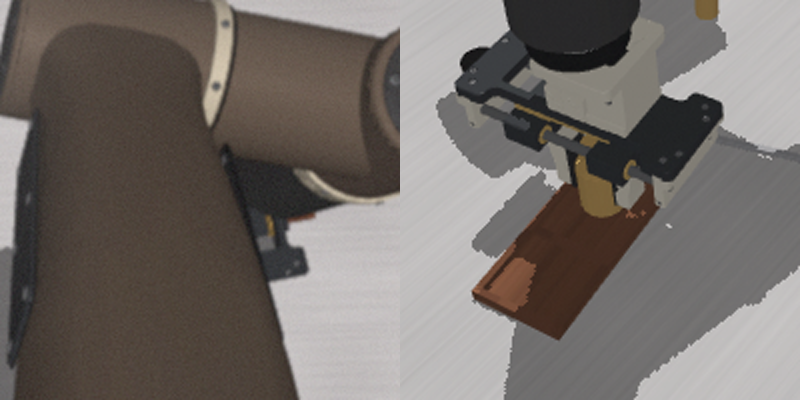

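```bash
python3 -m jog '[[[0,0,-0.004,0,0,0,0.2],[0,0,-0.003,0,0,0,0.2],[0,0,-0.0015,0,0,0,0.2],[0,0,0,0,0,0,0.2],[0,0,0,0,0,0,0.2]]]';python3 -m jog '[[[0,0,-0.001,0,0,0,0.2],[0,0,0,0,0,0,0.2]]]'
```

```text
t: 8.25
eef_pos: [0.541, -0.3121, 0.0451]
ee_rot: [-3.142, 0.0, -2.977]
force: [0.1, -0.6, -4.4]
width: 0.0374
t: 8.5
eef_pos: [0.5412, -0.3122, 0.0446]
ee_rot: [-3.141, 0.0, -2.976]
force: [-1.0, 0.6, 2.0]
width: 0.0372
```

```bash
python3 -m jog '[[[0,0,-0.0005,0,0,0,0.43],[0,0,0,0,0,0,0.5],[0,0,0,0,0,0,0.6],[0,0,0,0,0,0,0.7],[0,0,0,0,0,0,0.7],[0,0,0.01,0,0,0,0.7],[0,0,0.02,0,0,0,0.7],[0,0,0.03,0,0,0,0.8],[0,0,0.03,0,0,0,1],[0,0,0.02,0,0,0,1]]]';python3 -m jog '[[[-0.005,0.015,0,0,0,0,1],[-0.009,0.024,0,0,0,0,1],[-0.009,0.024,0,0,0,0,1],[-0.009,0.024,0,0,0,0,1],[-0.009,0.024,0,0,0,0,1],[-0.009,0.024,0,0,0,0,1],[-0.009,0.024,0,0,0,0,1],[-0.009,0.024,0,0,0,0,1],[-0.009,0.024,0,0,0,0,1],[-0.009,0.024,0,0,0,0,1],[-0.004,0.013,0,0,0,0,1],[0,0,0,0,0,0,1],[0,0,0,0,0,0,1]]]'; python3 snap.py e 0.49 -0.2 0.02
```

```text
t: 9.75
eef_pos: [0.5416, -0.3124, 0.1561]
ee_rot: [-3.14, 0.002, -2.976]
force: [-0.2, -0.4, -0.2]
width: 0.0839
t: 11.38
eef_pos: [0.4511, -0.0683, 0.1535]
ee_rot: [-3.142, -0.0, -2.976]
force: [-0.0, -1.5, 0.9]
width: 0.0876
11.375 [ 0.4511 -0.0683  0.1535] [-3.142 -0.    -2.976] 0.08756773250932164 [-0.04 -1.47  0.89]
top [411.8 252.7]
crop origin 311 152 scale 2
scene [250.1 286.2]
crop origin 150 186 scale 2
```

View pics/e.png

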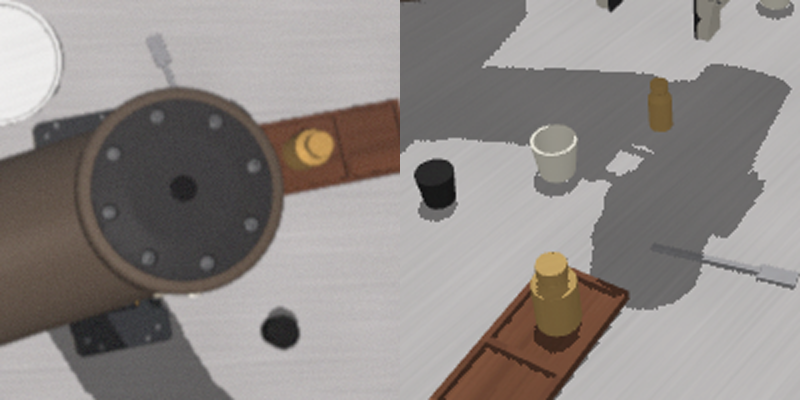

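The large weight stands in the larger bay (top ≈(467,225), scene ≈(427,335)). Next is the small weight.

```bash
python3 -m jog '[[[0,0,-0.015,0,0,0,1],[0,0,-0.02,0,0,0,1],[0,0,-0.02,0,0,0,1],[0,0,-0.02,0,0,0,1],[0,0,-0.02,0,0,0,1],[0,0,-0.015,0,0,0,1],[0,0,-0.007,0,0,0,1],[0,0,0,0,0,0,1],[0,0,0,0,0,0,0.6],[0,0,0,0,0,0,0.4],[0,0,0,0,0,0,0.3],[0,0,0,0,0,0,0.1],[0,0,0,0,0,0,0.1],[0,0,0,0,0,0,0.1],[0,0,0,0,0,0,0.1],[0,0,0,0,0,0,0.1],[0,0,0,0,0,0,0.1]]]' 20; python3 snap.py f 0.451 -0.0683 0.02
```

```text
t: 13.6
eef_pos: [0.4508, -0.0682, 0.0365]
ee_rot: [-3.142, -0.0, -2.977]
force: [-1.1, -0.5, 2.3]
width: 0.0235
13.6 [ 0.4508 -0.0682  0.0365] [-3.142 -0.    -2.977] 0.02346263627363649 [-1.08 -0.48  2.3 ]
top [350. 273.]
crop origin 249 173 scale 2
scene [280.1 239.8]
crop origin 180 139 scale 2
```

View pics/f.png

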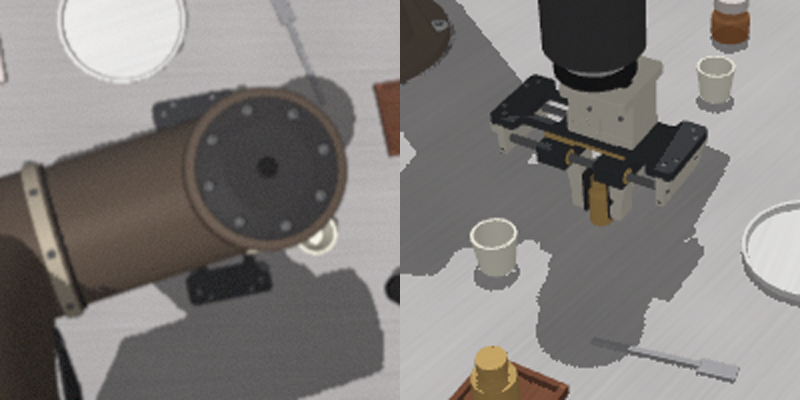

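```bash
python3 -m jog '[[[0,0,0.01,0,0,0,0.1],[0,0,0.02,0,0,0,0.1],[0,0,0.03,0,0,0,0.1],[0,0,0.03,0,0,0,0.1],[0,0,0.03,0,0,0,0.1],[0,0,0,0,0,0,0.1]]]';  python3 -m jog '[[[0.007,-0.018,0,0,0,0,0.1],[0.01,-0.03,0,0,0,0,0.1],[0.01,-0.032,0,0,0,0,0.1],[0.01,-0.032,0,0,0,0,0.1],[0.01,-0.032,0,0,0,0,0.1],[0.01,-0.032,0,0,0,0,0.1],[0.01,-0.032,0,0,0,0,0.1],[0.01,-0.032,0,0,0,0,0.1],[0.01,-0.032,0,0,0,0,0.1],[0.01,-0.03,0,0,0,0,0.1],[0.005,-0.021,0,0,0,0,0.1],[0,0,0,0,0,0,0.1],[0,0,0,0,0,0,0.1]]]'; python3 snap.py g 0.553 -0.391 0.02
```

```text
t: 14.45
eef_pos: [0.4526, -0.0678, 0.1594]
ee_rot: [3.141, 0.006, -2.976]
force: [0.5, -0.1, -1.7]
width: 0.0237
t: 16.08
eef_pos: [0.5524, -0.3907, 0.1557]
ee_rot: [3.141, -0.001, -2.977]
force: [-0.6, -0.0, -2.0]
width: 0.0235
16.075 [ 0.5524 -0.3907  0.1557] [ 3.141e+00 -1.000e-03 -2.977e+00] 0.02350647021822668 [-0.61 -0.03 -1.99]
top [499.3 221. ]
crop origin 399 120 scale 2
scene [197.2 374.9]
crop origin 97 274 scale 2
```

View pics/g.png

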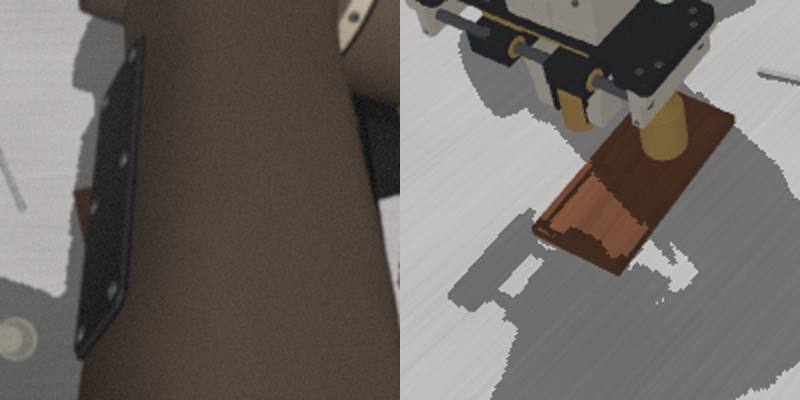

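```bash
python3 -m jog '[[[0.0005,0,-0.015,0,0,0,0.1],[0,0,-0.02,0,0,0,0.1],[0,0,-0.02,0,0,0,0.1],[0,0,-0.02,0,0,0,0.1],[0,0,-0.018,0,0,0,0.1],[0,0,-0.01,0,0,0,0.1],[0,0,-0.003,0,0,0,0.1],[0,0,0,0,0,0,0.1],[0,0,0,0,0,0,0.1]]]'; python3 snap.py h 0.553 -0.391 0.02
```

```text
t: 17.3
eef_pos: [0.554, -0.3913, 0.0514]
ee_rot: [-3.141, 0.001, -2.977]
force: [0.3, 0.2, -1.7]
width: 0.0236
17.3 [ 0.554  -0.3913  0.0514] [-3.141e+00  1.000e-03 -2.977e+00] 0.023632357296182845 [ 0.35  0.24 -1.72]
top [499.3 221. ]
crop origin 399 120 scale 2
scene [197.2 374.9]
crop origin 97 274 scale 2
```

View pics/h.png

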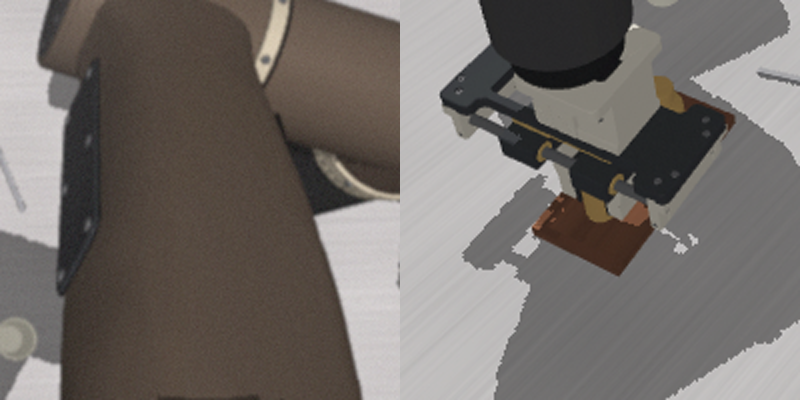

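```bash
python3 -m jog '[[[0,0,-0.004,0,0,0,0.1],[0,0,-0.003,0,0,0,0.1],[0,0,-0.0025,0,0,0,0.1],[0,0,0,0,0,0,0.1],[0,0,0,0,0,0,0.1]]]';python3 -m jog '[[[0,0,-0.001,0,0,0,0.1],[0,0,0,0,0,0,0.1]]]'
```

```text
t: 18.02
eef_pos: [0.5535, -0.3911, 0.041]
ee_rot: [3.142, -0.0, -2.977]
force: [0.1, -0.3, -1.8]
width: 0.0235
t: 18.27
eef_pos: [0.5536, -0.3912, 0.0406]
ee_rot: [-3.141, 0.0, -2.976]
force: [-2.0, 0.5, 3.0]
width: 0.0236
```

```bash
python3 -m jog '[[[0,0,0,0,0,0,0.27],[0,0,0,0,0,0,0.34],[0,0,0,0,0,0,0.42],[0,0,0,0,0,0,0.5],[0,0,0,0,0,0,0.5],[0,0,0.01,0,0,0,0.5],[0,0,0.02,0,0,0,0.5],[0,0,0.03,0,0,0,0.8],[0,0,0.03,0,0,0,1],[0,0,0.03,0,0,0,1]]]';python3 -m jog '[[[-0.009,0.013,0,0,0,0,1],[-0.016,0.025,0,0,0,0,1],[-0.016,0.025,0,0,0,0,1],[-0.016,0.025,0,0,0,0,1],[-0.016,0.025,0,0,0,0,1],[-0.016,0.025,0,0,0,0,1],[-0.016,0.025,0,0,0,0,1],[-0.016,0.025,0,0,0,0,1],[-0.016,0.022,0,0,0,0,1],[-0.001,0.001,0,0,0,0,1],[0,0,0,0,0,0,1],[0,0,0,0,0,0,1]]]'; python3 snap.py i 0.49 -0.28 0.02
```

```text
t: 19.52
eef_pos: [0.5536, -0.3912, 0.162]
ee_rot: [-3.141, 0.001, -2.977]
force: [0.4, 0.5, 0.1]
width: 0.0686
t: 21.02
eef_pos: [0.4158, -0.1804, 0.16]
ee_rot: [-3.142, -0.0, -2.977]
force: [1.3, -0.5, 0.5]
width: 0.0877
21.025 [ 0.4158 -0.1804  0.16  ] [-3.142 -0.    -2.977] 0.0877186567554705 [ 1.3  -0.53  0.45]
top [449.5 251.8]
crop origin 349 151 scale 2
scene [218.7 313. ]
crop origin 118 212 scale 2
```

View pics/i.png

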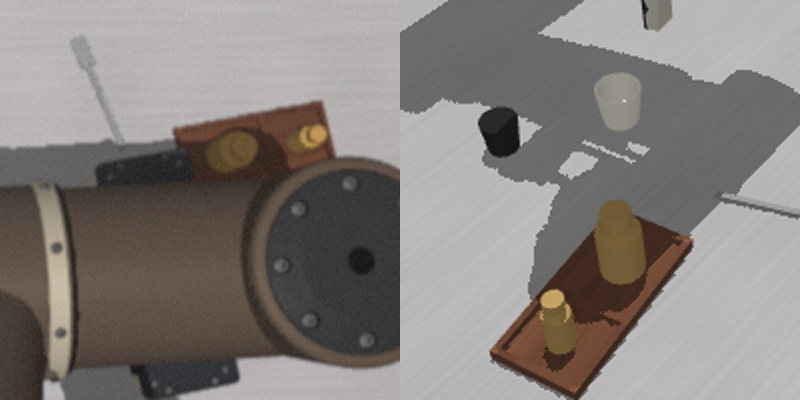

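Both weights stand in their bays (scene large ≈(427,335), small ≈(397,375)). Next is the right crucible.

```bash
python3 -m jog '[[[0,0,-0.015,0,0,0,1],[0,0,-0.02,0,0,0,1],[0,0,-0.02,0,0,0,1],[0,0,-0.02,0,0,0,1],[0,0,-0.02,0,0,0,1],[0,0,-0.015,0,0,0,1],[0,0,-0.011,0,0,0,1],[0,0,0,0,0,0,1],[0,0,0,0,0,0,1]]]' 10; python3 snap.py j 0.4158 -0.180 0.02
```

```text
t: 22.25
eef_pos: [0.4159, -0.1803, 0.0394]
ee_rot: [-3.141, 0.0, -2.977]
force: [0.1, 0.0, 0.3]
width: 0.0876
22.25 [ 0.4159 -0.1803  0.0394] [-3.141  0.    -2.977] 0.08760805482400083 [0.07 0.04 0.32]
top [404.1 288.5]
crop origin 304 188 scale 2
scene [227.8 263.3]
crop origin 127 163 scale 2
```

View pics/j.png

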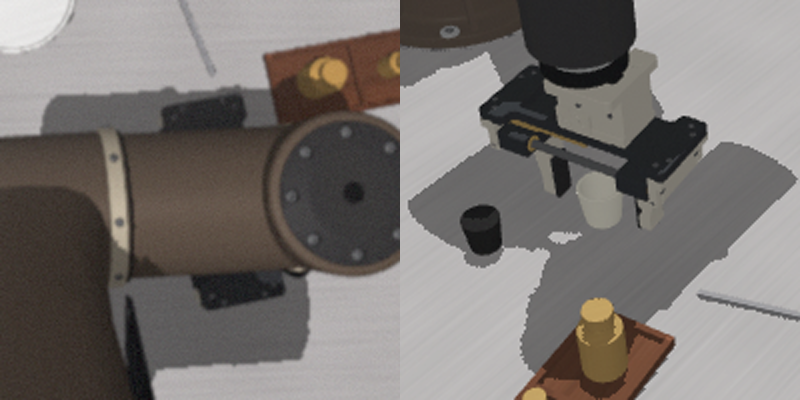

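```bash
python3 -m jog '[[[0,0,0,0,0,0,0.75],[0,0,0,0,0,0,0.62],[0,0,0,0,0,0,0.58],[0,0,0,0,0,0,0.55],[0,0,0,0,0,0,0.53],[0,0,0,0,0,0,0.51],[0,0,0,0,0,0,0.49],[0,0,0,0,0,0,0.46],[0,0,0,0,0,0,0.4],[0,0,0,0,0,0,0.3],[0,0,0,0,0,0,0.3],[0,0,0,0,0,0,0.3]]]' 10; python3 -m jog '[[[0,0,0.004,0,0,0,0.3],[0,0,0.006,0,0,0,0.3],[0,0,0,0,0,0,0.3],[0,0,0,0,0,0,0.3]]]'; python3 snap.py k 0.4158 -0.180 0.02
```

```text
t: 23.85
eef_pos: [0.4156, -0.1801, 0.0391]
ee_rot: [-3.142, 0.0, -2.977]
force: [-0.1, 0.5, -0.3]
width: 0.043
t: 24.35
eef_pos: [0.4156, -0.1801, 0.0492]
ee_rot: [-3.142, 0.0, -2.977]
force: [0.4, -1.2, -1.0]
width: 0.0432
24.35 [ 0.4156 -0.1801  0.0492] [-3.142  0.    -2.977] 0.043220652544599954 [ 0.38 -1.19 -0.98]
top [404.1 288.5]
crop origin 304 188 scale 2
scene [227.8 263.3]
crop origin 127 163 scale 2
```

View pics/k.png

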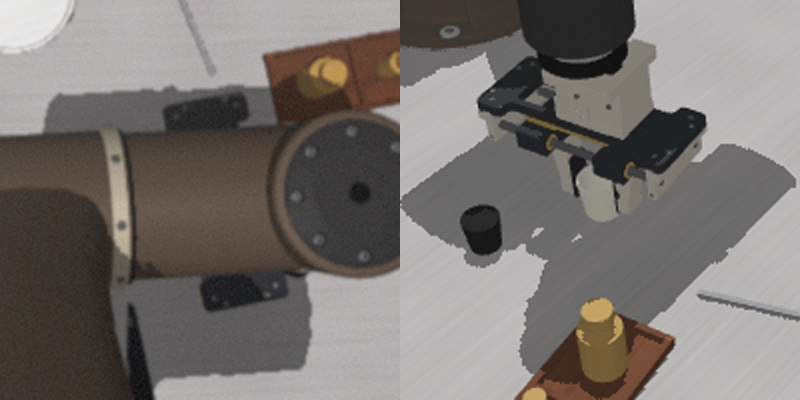

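```bash
python3 - <<'E'
from h import *
for n,(x0,y0,x1,y1) in(("top0",(265,140,355,228)),("scene0",(335,225,440,305))):
    f=load(n); I=f["pixels"][y0:y1,x0:x1].astype(int).mean(2)
    m=(I>175 if n=="top0" else I>200).astype(np.uint8)
    cs,_=cv2.findContours(m,cv2.RETR_EXTERNAL,cv2.CHAIN_APPROX_NONE); k=max(cs,key=len)
    h=cv2.convexHull(k); e=cv2.fitEllipse(h); c=np.array(e[0])+[x0,y0]
    print(n,np.median(I),c,e[1],[onz(f,c,z).round(4) for z in(.004,.014)])
    pts=np.array([onz(f,p[0]+[x0,y0],.013)[:2] for p in h]).astype(np.float32); print(cv2.minEnclosingCircle(pts))
E
```

```text
top0 148.66666666666666 [309.57902527 183.77685928] (56.60104751586914, 57.969791412353516) [array([0.6461, 0.0108, 0.004 ]), array([0.6438, 0.0109, 0.014 ])]
((0.6436469554901123, 0.009408246725797653), 0.06377165764570236)
scene0 172.33333333333334 [387.36516953 264.78017807] (42.93844985961914, 69.91577911376953) [array([0.6511, 0.0127, 0.004 ]), array([0.6559, 0.003 , 0.014 ])]
((0.6487780213356018, 0.009884643368422985), 0.06764999777078629)
```

```bash
python3 -m jog '[[[0,0,0.01,0,0,0,0.3],[0,0,0.015,0,0,0,0.3],[0,0,0.02,0,0,0,0.3],[0,0,0.015,0,0,0,0.3],[0,0,0.01,0,0,0,0.3],[0,0,0,0,0,0,0.3]]]'; python3 -m jog '[[[0.006,0.004,0,0,0,0,0.3],[0.014,0.01,0,0,0,0,0.3],[0.02,0.013,0,0,0,0,0.3],[0.024,0.016,0,0,0,0,0.3],[0.024,0.017,0,0,0,0,0.3],[0.024,0.017,0,0,0,0,0.3],[0.024,0.017,0,0,0,0,0.3],[0.024,0.017,0,0,0,0,0.3],[0.024,0.017,0,0,0,0,0.3],[0.022,0.014,0,0,0,0,0.3],[0.016,0.01,0,0,0,0,0.3],[0.01,0.006,0,0,0,0,0.3],[0.004,0.003,0,0,0,0,0.3],[0,0,0,0,0,0,0.3],[0,0,0,0,0,0,0.3]]]'; python3 snap.py l 0.647 0.011 0.01
```

```text
t: 25.2
eef_pos: [0.4159, -0.1801, 0.1198]
ee_rot: [-3.141, 0.002, -2.977]
force: [0.2, -0.6, -0.6]
width: 0.043
t: 27.08
eef_pos: [0.651, -0.0195, 0.1192]
ee_rot: [3.142, -0.0, -2.977]
force: [-0.3, -0.0, -0.8]
width: 0.0427
27.075 [ 0.651  -0.0195  0.1192] [ 3.142 -0.    -2.977] 0.04266183396142413 [-0.28 -0.02 -0.8 ]
top [309.5 182.7]
crop origin 209 82 scale 2
scene [385.4 262.1]
crop origin 285 162 scale 2
```

View pics/l.png

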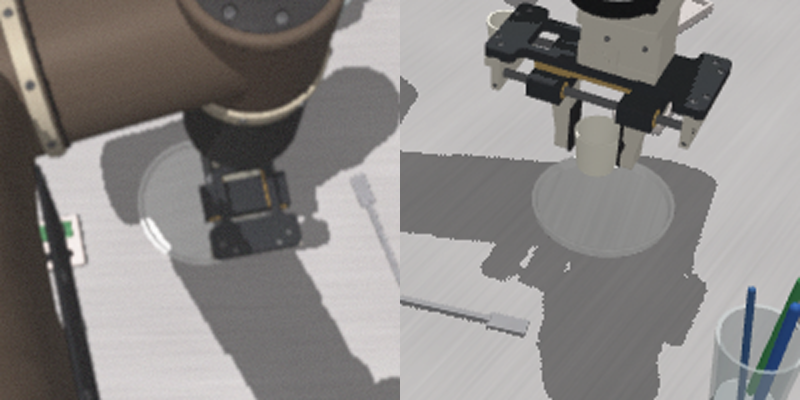

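```bash
python3 -m jog '[[[0.0005,0.001,-0.01,0,0,0,0.3],[0,0,-0.016,0,0,0,0.3],[0,0,-0.018,0,0,0,0.3],[0,0,-0.015,0,0,0,0.3],[0,0,-0.008,0,0,0,0.3],[0,0,-0.003,0,0,0,0.3],[0,0,0,0,0,0,0.3],[0,0,0,0,0,0,0.3]]]'; python3 snap.py m 0.647 0.011 0.01;python3 -m jog '[[[0,0,-0.002,0,0,0,0.3],[0,0,-0.002,0,0,0,0.3],[0,0,0,0,0,0,0.3],[0,0,0,0,0,0,0.3]]]'
```

```text
t: 28.18
eef_pos: [0.6524, -0.0181, 0.0497]
ee_rot: [-3.142, 0.001, -2.976]
force: [0.1, 0.2, -0.3]
width: 0.043
28.175 [ 0.6524 -0.0181  0.0497] [-3.142e+00  1.000e-03 -2.976e+00] 0.04302768479139745 [ 0.06  0.22 -0.31]
top [309.5 182.7]
crop origin 209 82 scale 2
scene [385.4 262.1]
crop origin 285 162 scale 2
t: 28.78
eef_pos: [0.652, -0.0182, 0.045]
ee_rot: [-3.142, -0.0, -2.977]
force: [0.5, 0.6, 0.3]
width: 0.0431
```

View pics/m.png

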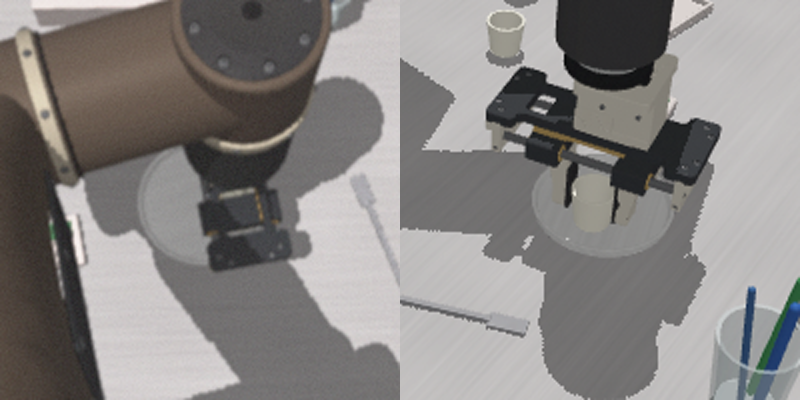

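```bash
python3 -m jog '[[[0,0,-0.001,0,0,0,0.3],[0,0,0,0,0,0,0.3],[0,0,0,0,0,0,0.3]]]';python3 -m jog '[[[0,0,-0.0007,0,0,0,0.3],[0,0,0,0,0,0,0.3],[0,0,0,0,0,0,0.3]]]'
```

```text
t: 29.15
eef_pos: [0.652, -0.0181, 0.0441]
ee_rot: [-3.142, 0.0, -2.977]
force: [-0.2, -0.5, 0.0]
width: 0.0434
t: 29.52
eef_pos: [0.652, -0.0181, 0.0433]
ee_rot: [-3.142, -0.0, -2.977]
force: [-1.1, 0.1, -0.3]
width: 0.0432
```

```bash
python3 -m jog '[[[0,0,-0.0007,0,0,0,0.3],[0,0,0,0,0,0,0.3],[0,0,0,0,0,0,0.3]]]';
```

```text
t: 29.9
eef_pos: [0.6521, -0.0181, 0.043]
ee_rot: [-3.142, 0.0, -2.976]
force: [-1.6, 0.3, 3.9]
width: 0.0432
```

```bash
python3 -m jog '[[[0,0,0,0,0,0,0.5],[0,0,0,0,0,0,0.54],[0,0,0,0,0,0,0.58],[0,0,0,0,0,0,0.63],[0,0,0,0,0,0,0.63],[0,0,0.006,0,0,0,0.63],[0,0,0.012,0,0,0,0.63],[0,0,0.025,0,0,0,0.7],[0,0,0.03,0,0,0,1],[0,0,0.025,0,0,0,1]]]' ;python3 -m jog '[[[-0.012,0.01,0,0,0,0,1],[-0.022,0.018,0,0,0,0,1],[-0.025,0.021,0,0,0,0,1],[-0.025,0.021,0,0,0,0,1],[-0.025,0.021,0,0,0,0,1],[-0.025,0.021,0,0,0,0,1],[-0.025,0.021,0,0,0,0,1],[-0.025,0.021,0,0,0,0,1],[-0.024,0.018,0,0,0,0,1],[-0.017,0.014,0,0,0,0,1],[-0.0075,0.0065,0,0,0,0,1],[0,0,0,0,0,0,1],[0,0,0,0,0,0,1]]]'; python3 snap.py n 0.55 0.08 0.01
```

```text
t: 31.15
eef_pos: [0.6524, -0.0181, 0.143]
ee_rot: [-3.142, 0.002, -2.976]
force: [0.3, 0.5, -0.6]
width: 0.0759
t: 32.78
eef_pos: [0.4198, 0.1742, 0.1406]
ee_rot: [-3.142, -0.0, -2.977]
force: [0.4, -0.4, -0.5]
width: 0.0878
32.775 [0.4198 0.1742 0.1406] [-3.142 -0.    -2.977] 0.08775118191933445 [ 0.44 -0.42 -0.5 ]
top [278.  228.3]
crop origin 178 128 scale 2
scene [362.7 225. ]
crop origin 262 124 scale 2
```

View pics/n.png

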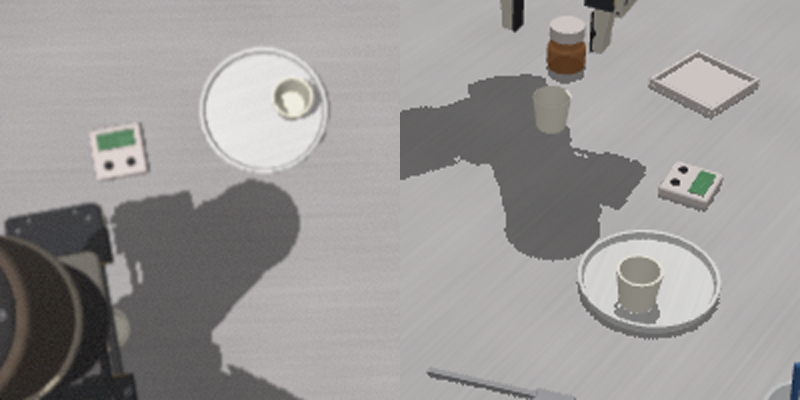

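The first crucible stands upright in the dish (top ≈(325,177)). Now the second.

```bash
python3 -m jog '[[[0,0,-0.013,0,0,0,1],[0,0,-0.018,0,0,0,1],[0,0,-0.02,0,0,0,1],[0,0,-0.02,0,0,0,1],[0,0,-0.018,0,0,0,1],[0,0,-0.0125,0,0,0,1],[0,0,0,0,0,0,1],[0,0,0,0,0,0,1]]]' 10; python3 snap.py o 0.4195 0.174 0.02
```

```text
t: 33.88
eef_pos: [0.4198, 0.1745, 0.0394]
ee_rot: [3.142, 0.0, -2.977]
force: [-0.3, -0.4, 1.0]
width: 0.0877
33.875 [0.4198 0.1745 0.0394] [ 3.142  0.    -2.977] 0.08769495439691932 [-0.28 -0.4   0.98]
top [232.9 291.6]
crop origin 132 191 scale 2
scene [337.4 179.1]
crop origin 237 79 scale 2
```

View pics/o.png

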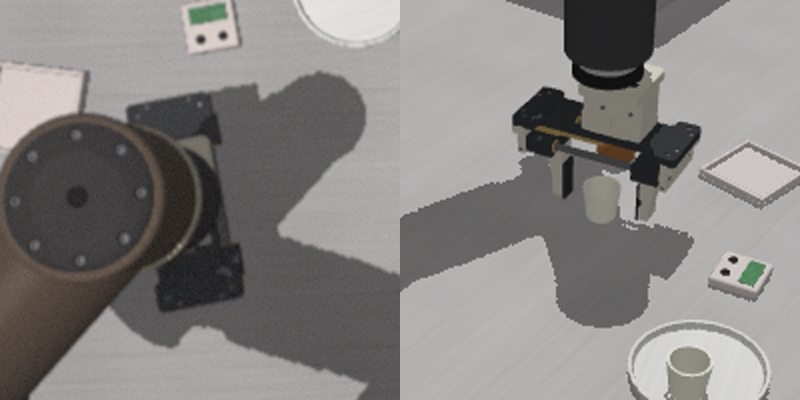

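```bash
python3 -m jog '[[[0,0,0,0,0,0,0.75],[0,0,0,0,0,0,0.62],[0,0,0,0,0,0,0.58],[0,0,0,0,0,0,0.55],[0,0,0,0,0,0,0.53],[0,0,0,0,0,0,0.51],[0,0,0,0,0,0,0.49],[0,0,0,0,0,0,0.46],[0,0,0,0,0,0,0.4],[0,0,0,0,0,0,0.3],[0,0,0,0,0,0,0.3],[0,0,0,0,0,0,0.3]]]' 10; python3 -m jog '[[[0,0,0.004,0,0,0,0.3],[0,0,0.006,0,0,0,0.3],[0,0,0,0,0,0,0.3],[0,0,0,0,0,0,0.3]]]'; python3 snap.py p 0.4195 0.174 0.02
```

```text
t: 35.48
eef_pos: [0.4196, 0.1744, 0.0392]
ee_rot: [3.142, 0.0, -2.977]
force: [-0.3, -0.4, -0.0]
width: 0.0424
t: 35.98
eef_pos: [0.4195, 0.1744, 0.0493]
ee_rot: [3.141, 0.0, -2.977]
force: [0.9, -1.0, -0.6]
width: 0.0424
35.975 [0.4195 0.1744 0.0493] [ 3.141  0.    -2.977] 0.042445595722390476 [ 0.86 -1.05 -0.63]
top [232.9 291.6]
crop origin 132 191 scale 2
scene [337.4 179.1]
crop origin 237 79 scale 2
```

View pics/p.png

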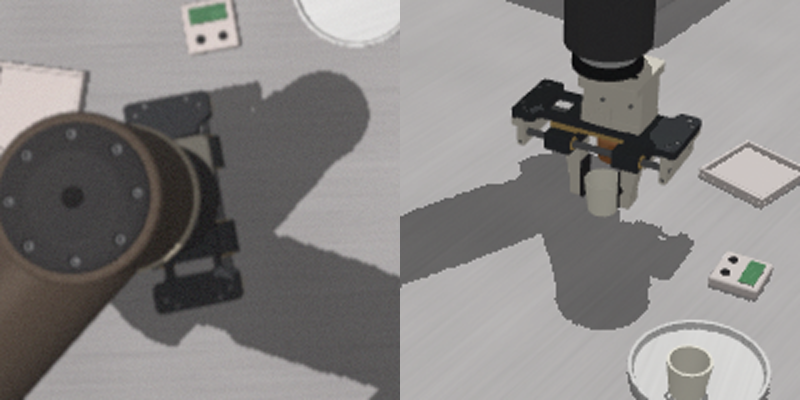

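```bash
python3 - <<'E'
from h import *
f=load("topn"); print(onz(f,(324.5,177),.044),onz(f,(310,183),.014))
E
python3 -m jog '[[[0,0,0.01,0,0,0,0.3],[0,0,0.015,0,0,0,0.3],[0,0,0.02,0,0,0,0.3],[0,0,0.015,0,0,0,0.3],[0,0,0.01,0,0,0,0.3],[0,0,0,0,0,0,0.3]]]'; python3 -m jog '[[[0.006,-0.004,0,0,0,0,0.3],[0.014,-0.008,0,0,0,0,0.3],[0.02,-0.012,0,0,0,0,0.3],[0.022,-0.013,0,0,0,0,0.3],[0.022,-0.013,0,0,0,0,0.3],[0.022,-0.013,0,0,0,0,0.3],[0.022,-0.013,0,0,0,0,0.3],[0.022,-0.013,0,0,0,0,0.3],[0.022,-0.013,0,0,0,0,0.3],[0.02,-0.013,0,0,0,0,0.3],[0.016,-0.01,0,0,0,0,0.3],[0.0105,-0.006,0,0,0,0,0.3],[0.004,-0.002,0,0,0,0,0.3],[0,0,0,0,0,0,0.3],[0,0,0,0,0,0,0.3]]]'; python3 snap.py q 0.647 0.011 0.01
```

```text
[ 0.65036446 -0.02019957  0.044     ] [0.64544244 0.00996649 0.014     ]
t: 36.83
eef_pos: [0.4198, 0.1747, 0.1199]
ee_rot: [3.141, 0.001, -2.977]
force: [-0.1, -0.3, -0.6]
width: 0.0425
t: 38.7
eef_pos: [0.6416, 0.0418, 0.1193]
ee_rot: [3.141, 0.0, -2.976]
force: [-0.5, 0.4, -1.0]
width: 0.0424
38.7 [0.6416 0.0418 0.1193] [ 3.141  0.    -2.976] 0.0424009337882497 [-0.48  0.35 -1.05]
top [309.5 182.7]
crop origin 209 82 scale 2
scene [385.4 262.1]
crop origin 285 162 scale 2
```

View pics/q.png

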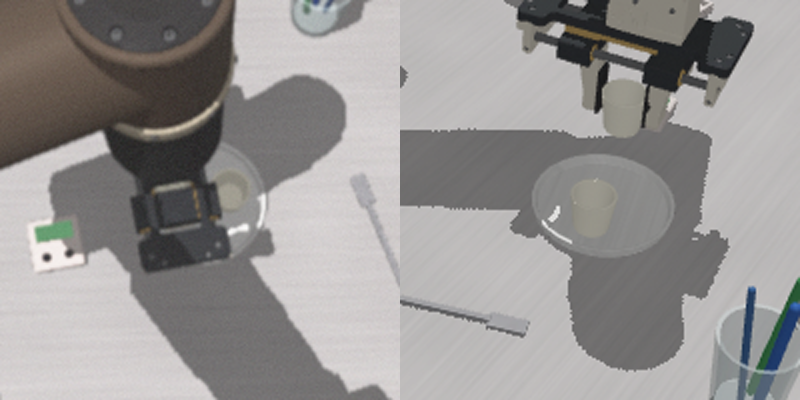

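```bash
python3 -m jog '[[[0,-0.0015,-0.01,0,0,0,0.3],[0,0,-0.016,0,0,0,0.3],[0,0,-0.018,0,0,0,0.3],[0,0,-0.015,0,0,0,0.3],[0,0,-0.008,0,0,0,0.3],[0,0,-0.003,0,0,0,0.3],[0,0,0,0,0,0,0.3],[0,0,0,0,0,0,0.3]]]'; python3 snap.py r 0.647 0.011 0.01;python3 -m jog '[[[0,0,-0.002,0,0,0,0.3],[0,0,-0.002,0,0,0,0.3],[0,0,-0.0008,0,0,0,0.3],[0,0,0,0,0,0,0.3],[0,0,0,0,0,0,0.3]]]'
```

```text
t: 39.8
eef_pos: [0.6424, 0.04, 0.0498]
ee_rot: [3.141, 0.001, -2.977]
force: [0.7, 0.5, 0.1]
width: 0.0424
39.8 [0.6424 0.04   0.0498] [ 3.141e+00  1.000e-03 -2.977e+00] 0.042373046158871205 [0.73 0.5  0.07]
top [309.5 182.7]
crop origin 209 82 scale 2
scene [385.4 262.1]
crop origin 285 162 scale 2
t: 40.52
eef_pos: [0.642, 0.0399, 0.0444]
ee_rot: [-3.142, -0.0, -2.977]
force: [0.1, 0.3, -1.0]
width: 0.0426
```

View pics/r.png

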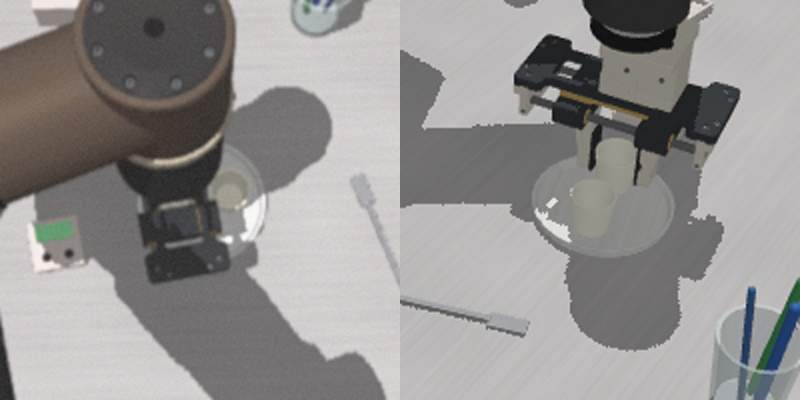

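```bash
for i in 1; do python3 -m jog '[[[0,0,-0.001,0,0,0,0.3],[0,0,0,0,0,0,0.3],[0,0,0,0,0,0,0.3]]]'; done; python3 -m jog '[[[0,0,-0.0006,0,0,0,0.3],[0,0,0,0,0,0,0.3],[0,0,0,0,0,0,0.3]]]'
```

```text
t: 40.9
eef_pos: [0.642, 0.0399, 0.0434]
ee_rot: [3.142, 0.0, -2.977]
force: [-0.2, -0.2, 0.7]
width: 0.0427
t: 41.28
eef_pos: [0.6421, 0.0399, 0.0431]
ee_rot: [-3.142, 0.0, -2.976]
force: [-2.2, 0.2, 4.2]
width: 0.0427
```

```bash
python3 -m jog '[[[0,0,0,0,0,0,0.5],[0,0,0,0,0,0,0.54],[0,0,0,0,0,0,0.58],[0,0,0,0,0,0,0.63],[0,0,0,0,0,0,0.63],[0,0,0.006,0,0,0,0.63],[0,0,0.012,0,0,0,0.63],[0,0,0.025,0,0,0,0.7],[0,0,0.03,0,0,0,1],[0,0,0.025,0,0,0,1]]]' ;python3 -m jog '[[[-0.013,-0.014,0,0,0,0,1],[-0.025,-0.026,0,0,0,0,1],[-0.025,-0.027,0,0,0,0,1],[-0.025,-0.027,0,0,0,0,1],[-0.025,-0.027,0,0,0,0,1],[-0.025,-0.027,0,0,0,0,1],[-0.025,-0.027,0,0,0,0,1],[-0.025,-0.027,0,0,0,0,1],[-0.025,-0.027,0,0,0,0,1],[-0.025,-0.027,0,0,0,0,1],[-0.025,-0.027,0,0,0,0,1],[-0.018,-0.02,0,0,0,0,1],[-0.007,-0.007,0,0,0,0,1],[0,0,0,0,0,0,1],[0,0,0,0,0,0,1]]]'; python3 snap.py s 0.5 -0.12 0.01
```

```text
t: 42.52
eef_pos: [0.6424, 0.0399, 0.1431]
ee_rot: [3.141, 0.002, -2.976]
force: [0.7, 0.4, -0.4]
width: 0.0757
t: 44.4
eef_pos: [0.3544, -0.2698, 0.1408]
ee_rot: [-3.141, 0.0, -2.976]
force: [0.4, -0.0, 0.0]
width: 0.0877
44.4 [ 0.3544 -0.2698  0.1408] [-3.141  0.    -2.976] 0.0876863676764481 [ 0.44 -0.01  0.  ]
top [373.1 249.4]
crop origin 273 149 scale 2
scene [282.9 268.1]
crop origin 182 168 scale 2
```

View pics/s.png

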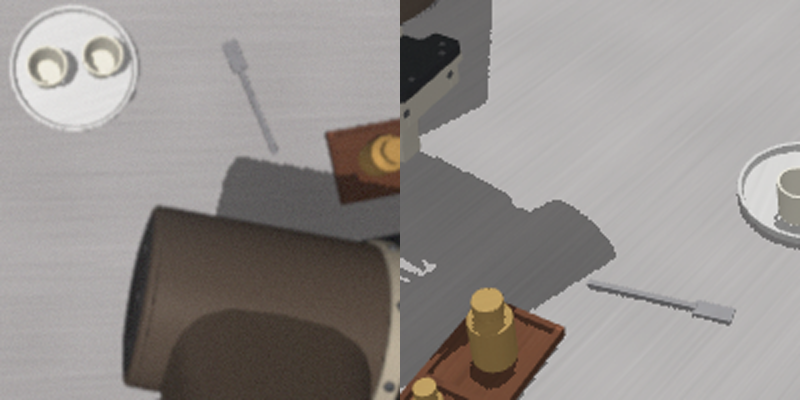

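Both crucibles stand side by side in the dish (top ≈(297,182),(324,177)). The stopper is last.

```bash
python3 -m jog '[[[0,0,-0.013,0,0,0,1],[0,0,-0.018,0,0,0,1],[0,0,-0.02,0,0,0,1],[0,0,-0.02,0,0,0,1],[0,0,-0.018,0,0,0,1],[0,0,-0.0135,0,0,0,1],[0,0,0,0,0,0,1],[0,0,0,0,0,0,1]]]' 10; python3 snap.py u 0.3545 -0.27 0.02
```

```text
t: 45.5
eef_pos: [0.3541, -0.27, 0.0382]
ee_rot: [3.142, -0.0, -2.976]
force: [0.0, 0.5, 0.0]
width: 0.0878
45.5 [ 0.3541 -0.27    0.0382] [ 3.142 -0.    -2.976] 0.08776981074793853 [0.05 0.5  0.03]
top [448.7 317.1]
crop origin 348 217 scale 2
scene [169.  276.4]
crop origin 69 176 scale 2
```

View pics/u.png

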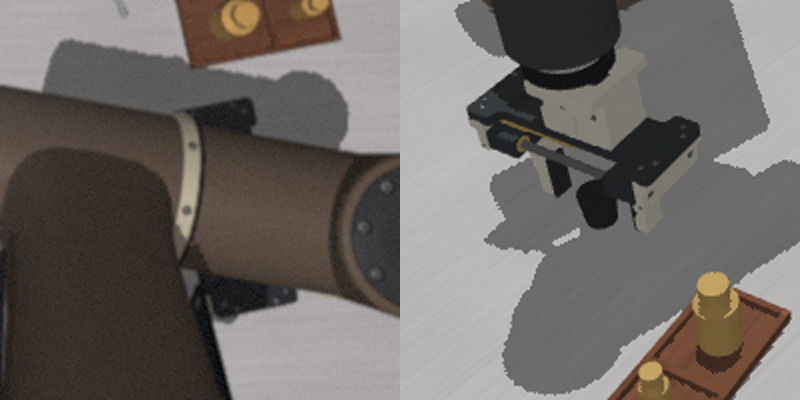

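```bash
python3 -m jog '[[[0,0,0,0,0,0,0.75],[0,0,0,0,0,0,0.55],[0,0,0,0,0,0,0.5],[0,0,0,0,0,0,0.46],[0,0,0,0,0,0,0.43],[0,0,0,0,0,0,0.4],[0,0,0,0,0,0,0.35],[0,0,0,0,0,0,0.25],[0,0,0,0,0,0,0.25],[0,0,0,0,0,0,0.25],[0,0,0,0,0,0,0.25]]]' 10; python3 -m jog '[[[0,0,0.004,0,0,0,0.25],[0,0,0.006,0,0,0,0.25],[0,0,0,0,0,0,0.25],[0,0,0,0,0,0,0.25]]]'; python3 snap.py v 0.3545 -0.27 0.02
```

```text
t: 46.98
eef_pos: [0.354, -0.2701, 0.0383]
ee_rot: [-3.142, 0.0, -2.977]
force: [0.1, 0.0, 0.2]
width: 0.0346
t: 47.48
eef_pos: [0.3541, -0.2701, 0.0484]
ee_rot: [-3.141, 0.0, -2.977]
force: [0.5, -0.4, -0.2]
width: 0.0342
47.475 [ 0.3541 -0.2701  0.0484] [-3.141  0.    -2.977] 0.03417466796836618 [ 0.54 -0.36 -0.2 ]
top [448.7 317.1]
crop origin 348 217 scale 2
scene [169.  276.4]
crop origin 69 176 scale 2
```

View pics/v.png

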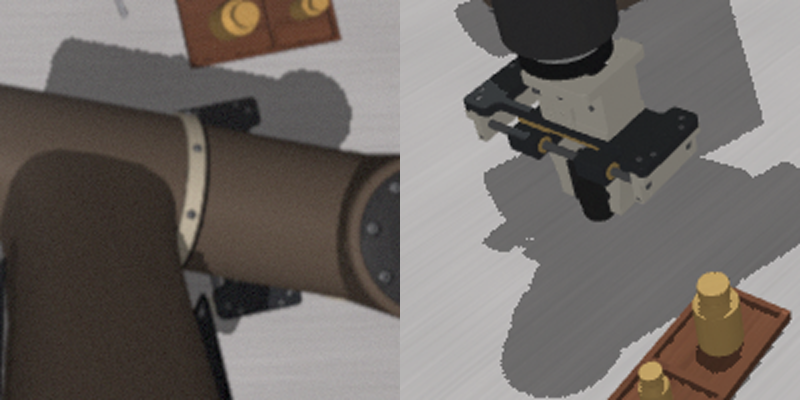

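```bash
python3 -m jog '[[[0.005,0.004,0.01,0,0,0,0.25],[0.01,0.01,0.02,0,0,0,0.25],[0.015,0.02,0.02,0,0,0,0.25],[0.015,0.03,0.02,0,0,0,0.25],[0.015,0.04,0,0,0,0,0.25],[0.01,0.04,0,0,0,0,0.25],[0.01,0.04,0,0,0,-0.03,0.25],[0.01,0.04,0,0,0,-0.03,0.25],[0.01,0.04,0,0,0,-0.03,0.25],[0.01,0.04,0,0,0,-0.03,0.25],[0.01,0.04,0,0,0,-0.03,0.25],[0.01,0.04,0,0,0,-0.03,0.25],[0.01,0.04,0,0,0,-0.03,0.25],[0.01,0.04,0,0,0,-0.03,0.25],[0.01,0.04,0,0,0,-0.03,0.25],[0.005,0.04,0,0,0,-0.03,0.25],[0,0.03,0,0,0,0,0.25],[0,0.02,0,0,0,0,0.25],[0,0.018,0,0,0,0,0.25],[0,0.007,0,0,0,0,0.25]]]'; python3 -m jog '[[[0,0,0,0,0,0,0.25],[0,0,0,0,0,0,0.25]]]'; python3 snap.py w 0.519 0.349 0.01
```

```text
t: 50.08
eef_pos: [0.5189, 0.3495, 0.1183]
ee_rot: [-3.142, -0.0, 3.007]
force: [0.2, 0.8, -0.5]
width: 0.0348
t: 50.32
eef_pos: [0.519, 0.3481, 0.1183]
ee_rot: [-3.141, -0.0, 3.006]
force: [0.3, 0.3, -0.1]
width: 0.034
50.325 [0.519  0.3481 0.1183] [-3.141 -0.     3.006] 0.03401569735849966 [ 0.3   0.34 -0.11]
top [149.  246.1]
crop origin 48 146 scale 2
scene [412.9 163.8]
crop origin 312 63 scale 2
```

View pics/w.png

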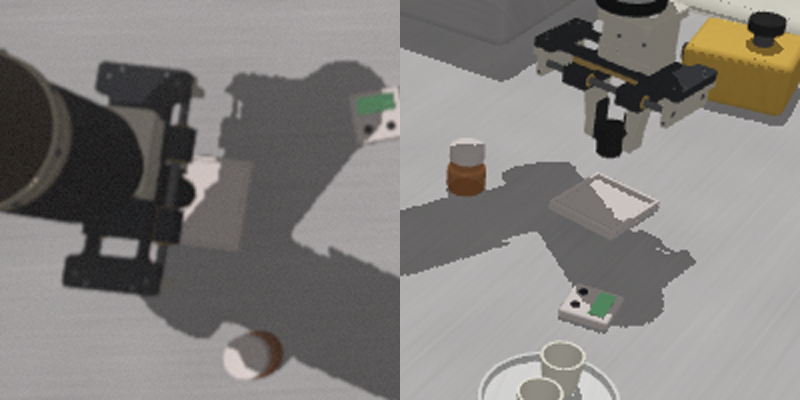

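```bash
python3 -m jog '[[[0,0.001,-0.01,0,0,0,0.25],[0,0,-0.016,0,0,0,0.25],[0,0,-0.018,0,0,0,0.25],[0,0,-0.014,0,0,0,0.25],[0,0,-0.007,0,0,0,0.25],[0,0,-0.003,0,0,0,0.25],[0,0,0,0,0,0,0.25],[0,0,0,0,0,0,0.25]]]'; python3 snap.py x 0.519 0.349 0.01;python3 -m jog '[[[0,0,-0.002,0,0,0,0.25],[0,0,-0.002,0,0,0,0.25],[0,0,-0.001,0,0,0,0.25],[0,0,0,0,0,0,0.25],[0,0,0,0,0,0,0.25]]]'
```

```text
t: 51.42
eef_pos: [0.5193, 0.3502, 0.0508]
ee_rot: [3.141, 0.001, 3.007]
force: [0.3, 0.4, -0.5]
width: 0.0345
51.425 [0.5193 0.3502 0.0508] [3.141e+00 1.000e-03 3.007e+00] 0.03448515628578385 [ 0.27  0.38 -0.46]
top [149.  246.1]
crop origin 48 146 scale 2
scene [412.9 163.8]
crop origin 312 63 scale 2
t: 52.15
eef_pos: [0.5191, 0.3499, 0.0453]
ee_rot: [3.142, 0.0, 3.007]
force: [-0.0, -0.6, 0.5]
width: 0.0343
```

View pics/x.png

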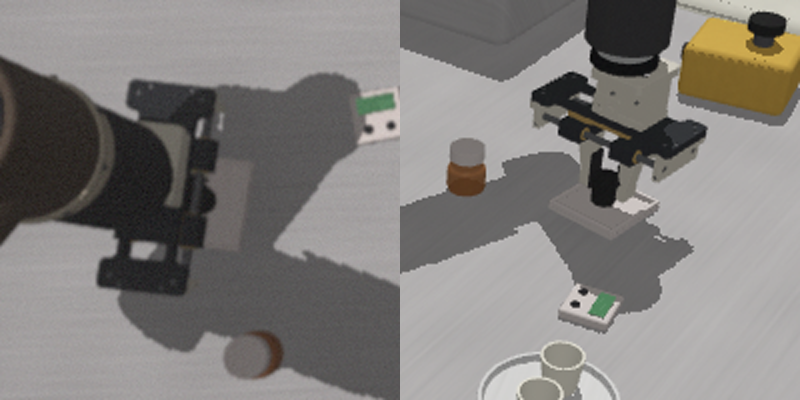

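```bash
python3 -m jog '[[[0,0,-0.001,0,0,0,0.25],[0,0,0,0,0,0,0.25],[0,0,0,0,0,0,0.25]]]'; python3 -m jog '[[[0,0,-0.0007,0,0,0,0.25],[0,0,0,0,0,0,0.25],[0,0,0,0,0,0,0.25]]]'; python3 -m jog '[[[0,0,-0.0005,0,0,0,0.25],[0,0,0,0,0,0,0.25],[0,0,0,0,0,0,0.25]]]'
```

```text
t: 52.52
eef_pos: [0.519, 0.3499, 0.0442]
ee_rot: [-3.142, -0.0, 3.007]
force: [-0.1, -0.1, -0.9]
width: 0.0342
t: 52.9
eef_pos: [0.519, 0.3499, 0.0435]
ee_rot: [-3.142, -0.0, 3.007]
force: [-0.3, -0.1, -0.5]
width: 0.0346
t: 53.28
eef_pos: [0.5191, 0.3499, 0.0432]
ee_rot: [3.141, 0.0, 3.007]
force: [-1.6, -0.3, 1.6]
width: 0.0342
```

```bash
python3 -m jog '[[[0,0,0,0,0,0,0.4],[0,0,0,0,0,0,0.44],[0,0,0,0,0,0,0.48],[0,0,0,0,0,0,0.54],[0,0,0,0,0,0,0.54],[0,0,0.006,0,0,0,0.54],[0,0,0.012,0,0,0,0.54],[0,0,0.025,0,0,0,0.6],[0,0,0.03,0,0,0,1],[0,0,0.03,0,0,0,1],[0,0,0.03,0,0,0,1],[-0.02,0.03,0.02,0,0,0,1],[-0.03,0.05,0.02,0,0,0,1],[-0.03,0.06,0.02,0,0,0,1],[-0.03,0.06,0.02,0,0,0,1],[-0.03,0.04,0,0,0,0,1],[-0.03,0.02,0,0,0,0,1],[0,0,0,0,0,0,1],[0,0,0,0,0,0,1]]]'; python3 - <<'E'
from station import grab_frame
from h import *
for n in("top","scene"):
    f=grab_frame(n); np.savez(f"pics/{n}fin.npz",**f); cv2.imwrite(f"pics/{n}fin.png",f["pixels"][:,:,::-1])
E
```

```text
t: 55.65
eef_pos: [0.3554, 0.5968, 0.2525]
ee_rot: [3.141, 0.0, 3.007]
force: [0.4, -0.0, 0.4]
width: 0.0877
```

View pics/topfin.png

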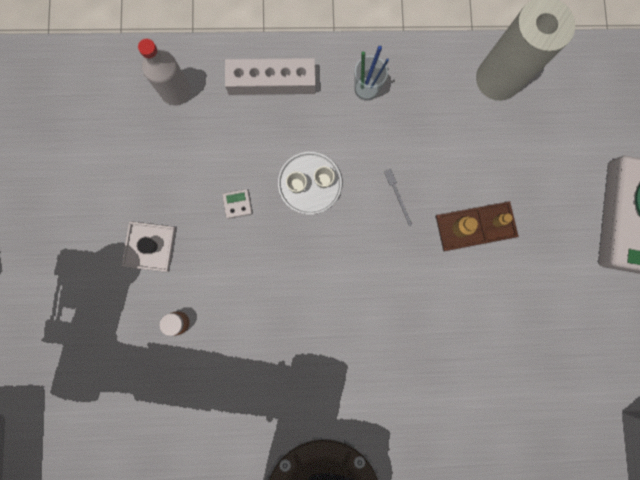

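View pics/scenefin.png

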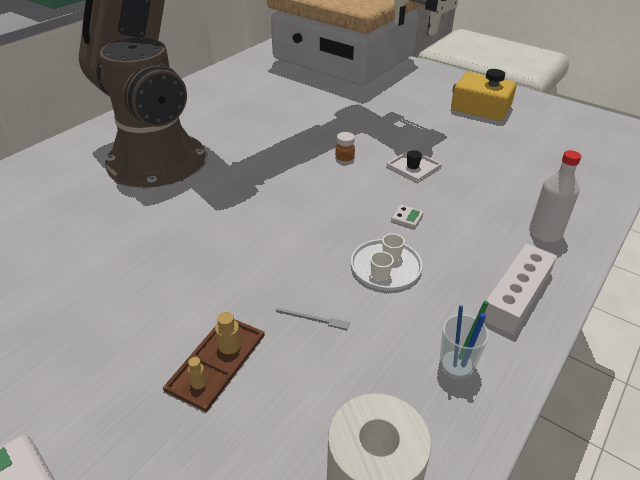

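Everything stands upright in its place:
- **Weights:** top view (468,226) and (506,218).
- **Crucibles:** (297,183) and (325,177).
- **Stopper:** (147,245).
- **Jar:** unmoved at (173,323).

The arm is clear, so I'm handing in.

```bash
python3 -c "
from station import job_done
print(job_done())"
```

```text
the job is handed in; nothing more can be done
None
```

I sorted all five objects in the order asked and handed the job in at about 56 s of the 136 s allowed. The large weight is in the larger bay and the small one in the smaller bay. Both crucibles are in the round dish, about 60 mm apart, and the stopper is in the square bin.

- **Placing:** I lowered each object until the wrist force showed it touching the floor of its place, at most about 4 N. The tool height then matched the expected floor height to within a millimetre. The crucibles were set down, not dropped.
- **Final pictures:** both views show everything upright in its place. The jar is at the same pixel as at the start (173,323), and the arm is clear of everything.
- **Disagreement:** the two cameras differed by 2–8 mm on some points, most for the dish centre (up to about 12 mm in one fit). I worked mainly from the top view there. The placements still look well inside their walls.

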